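Square up the terrace slab of an architectural model

ROBOT

A 7-joint arm with a two-finger parallel gripper is mounted at the origin on the work surface. World frame = base frame: x ahead of the robot, y to its left, z up, the work surface at z = 0. Lengths are in m, angles in rad, forces in N, time in s.
With the tool pointing down it reaches from about 0.35 to 0.9 m from the base axis. Payload 8.1 kg.
Tool frame: the origin (TCP) lies on the centre line of the jaws, within the pads' length; the fingertips stand 11 mm ahead of it and the grasp point (between the pads) lies 8 mm behind it; y points along the fingers, z is the direction in which the jaws open and shut, and the axes are right-handed (so a half turn about y gives the same grasp; the last joint's range is limited). The gripper opens to 92 mm and grips with 3 to 60 N. Pads are 19 mm wide; open, the fingers measure 130 mm over their backs; the gripper's body (75 mm by 190 mm) begins 47 mm behind the grasp point.
Start: joints at [-1.393, 0.434, 0.025, 1.573, -0.012, 1.134, -0.075], TCP at [0.173, 0.601, 0.238] pointing down, gripper open.
Joint ranges: [-2.62, 2.62], [-0.44, 2.09], [-1.27, 1.32], [0.08, 2.57], [-1.32, 4.46], [0.12, 2], [-2.74, 2.74]. Speed limits (rad/s): [2.22, 2.22, 3.01, 3.01, 3.14, 3.14, 3.14].

INTERFACE

Orientations are given as a unit quaternion [x, y, z, w].
In Python, from workcell import arm gives the robot as it stands. The module is installed in compiled form; this text tells all that it offers.
- The arm moves only by the tool step_arm, never from a script. Its argument "motion" is one flat list of numbers, 4 for each row, row after row: the shift along the tool's x, y, z in mm, then the turn about the tool's y in degrees. In form: [dx, dy, dz, yaw, dx, dy, dz, yaw, ...]. A call has 1 to 12 rows; each row is the pose to reach, as a shift and turn from the pose commanded when the call began, along the tool's axes at that moment; what a row does not reach only later rows make up. A row lasts 1/10 s, in which the tool goes at most 50 mm and 8.59 degrees, less where a joint would pass 70% of its speed; a pose out of reach is approached as far as the arm can. A call with a gripper value outside its range is refused whole. "fingers" is the finger opening in mm, from 0 to 91.8, set as the call begins (left out, the last holds). The fingers move at their own pace and stop on an object; "grip_force" is the grip in N (left out, the last holds). Time passes only in rows, so rows that repeat a pose let the fingers close. It gives the time, the measured TCP pose, the force and the opening at its end, in the units of the state.
- arm.get_obs(): the state, without advancing time (a new reading comes with each control period).
- arm.camera(name): name is "scene" or "top" or "wrist"; returns a dict with "img" (384x512x3 uint8, red, green, blue), "depth" (384x512 float32, m along the optical axis (not along the pixel's ray), 0 where there is no reading), "mtx" (3x3 intrinsics, pixels), "k1" (the pictures are not rectified: a ray, as slopes to the right and down, at radius r is drawn at 1 + k1 r^2 times it, then the intrinsics apply), "rvec" (rotation vector, rad) and "tvec" (3), from world to camera coordinates, as OpenCV has them; the wrist camera has in their place "mount" (4x4, takes a point from camera to tool coordinates, whose origin is the TCP and whose axes are the tool frame's). Camera axes: x right, y down, z forward; pixel columns grow to the right and rows downward; lengths in m; the calibration is good to about 2 mm. A picture is of the moment at which its call begins: read the wrist's pose just before it.
- arm.sign_off(): hands the job in, once; it reports no verdict.
The state is a dict: "time": time; "joint_pos": joint angles; "dq": joint speeds; "effort": joint torques, N m; "eef_pos": TCP position; "ee_rot": TCP orientation; "wrist_force": force on the tool from outside, world axes, zero at the start; "torque": the same for the moment, N m; "finger_gap": finger opening in m.
Only numpy, scipy, OpenCV 4.12 (cv2) and the standard library are available. Lean on these libraries where they do the work, as an engineer would, in place of code of your own. Each camera call takes 0.05 s, during which the arm holds its last target. There are 200 camera calls.

TASK

On the model's baseboard, the notched brown terrace slab lies askew with its notch hooked round the black post. Turn it in place, counter-clockwise seen from above, until it lies square to the house: push it by the corner diagonally opposite the notch so that the notch keeps bearing on the post. Keep the slab flat on the board, do not let the notch come away from the post, and leave the plain un-notched panel that lies on the table where it is.

Things in the scene. Friction and masses are not known exactly. Their poses are not given: they have to be found in the camera images.
- slab: loose brown hardboard slab 150 x 110 x 10 mm on the baseboard, with a 25 mm square notch in one corner. Origin: underside, at the post's axis when the notch is seated. It spans x -18.5 to 131.5, y -18.5 to 91.5 mm, less the notch (x and y under 6.5). Push the short side x = 131.5 near y = 75 towards -x: it turns about the post, sliding at about 1 N. Starts 0.45 to 0.8 rad clockwise of square
- base: fixed baseboard 300 (x) x 380 (y) x 15 mm; origin at the centre of its underside, on the table. Its -y part is a flat pink yard. The white open-topped house stands at x -120 to 120, y 70 to 170 mm, square to the board, wall tops 70 mm above the table; trees beside it at x +-132 mm. The slab is square to the house when its x and y axes point along the board's
- post (a point): centre of the top of the only post: a black upright pin of 12 mm diameter, fixed in the yard, its top 45 mm above the board's top
- panel: plain rectangular panel of the same brown hardboard, 150 x 110 x 10 mm without a notch, loose on the table to one side of the baseboard, to be left alone; origin at the centre of its underside
There are look-alikes about, which are no part of the job. Leave any blue look-alike of the slab alone.

How it is judged:
At the end, for the whole second after the job is handed in: the slab lies still and flat on the baseboard, its sides within 10 degrees of the house's, its notch within 15 mm of its seat on the post (angle between the x axis of slab and the x axis of base, either way round below 0.175 rad and horizontal distance between slab and post below 0.015 m and z of slab in the frame of base below 0.018 m and angle between slab's own z axis and vertical below 0.05 rad and linear speed of slab below 0.01 m/s); the robot touches nothing.
It fails at once if the notch comes away from the post (more than 25 mm from its seat) (horizontal distance between slab and post above 0.025 m).
It fails at once if the slab is lifted or tipped up (origin more than 12 mm above the board, or tilted over 15 degrees) (z of slab in the frame of base above 0.027 m or angle between slab's own z axis and vertical above 0.26 rad).
It fails at once if the plain panel is disturbed (moved more than 20 mm) (distance of panel from where it was at the start of the episode above 0.02 m).
It also fails if it takes over 32 s, if anything falls off the work surface, if the arm or the gripper's body presses on something with over 40 N, if the wrist force passes 120 N, or if a joint passes its speed limit or range.

## Working session

There is one attempt and no reset: what is moved stays moved. The work goes in short steps, Python scripts to look and compute and a tool call to move; the robot and the scene stay as the last step left them, time stands still between calls to the robot, and variables do not carry over. Pictures are saved under pics/ and viewed, about 8 in all and at most 12, crops included, and the job is handed in when it is done.

Besides the shell and the picture viewer there is one more tool, called after ">>>" as name(argument=value, ...) on one line, values as JSON. step_arm: Moves the arm, as the interface text tells. Its arguments: {"type":"object","properties":{"motion":{"type":"array"},"fingers":{"type":"number"},"grip_force":{"type":"number"}},"required":["motion"]}

```bash
mkdir -p pics; cat > h.py <<'E'
import numpy as np, cv2
from workcell import arm
def ray(c,uv):
    uv=np.asarray(uv,float).reshape(-1,2); K=c["mtx"]; d=(uv-[K[0][2],K[1][2]])/[K[0][0],K[1][1]]
    s=d.copy()
    for _ in range(20): s=d/(1+c["k1"]*(s**2).sum(1,keepdims=True))
    R=cv2.Rodrigues(np.array(c["rvec"],float))[0]; t=np.array(c["tvec"],float).ravel()
    return -R.T@t, np.c_[s,np.ones(len(s))]@R
def onplane(c,uv,z):
    o,d=ray(c,uv); return o+d*((z-o[2])/d[:,2])[:,None]
E
python3 - <<'E'
from h import *
o=arm.get_obs(); print(o)
ims=[]
for n in("scene","top"):
    c=arm.camera(n); np.save(f"{n}0.npy",c,allow_pickle=True); cv2.imwrite(f"pics/{n}0.png",cv2.resize(c["img"][:,:,::-1],(800,600)))
    print(n,c["mtx"],c["k1"],ray(c,[256,192]))
E
```

```text
{'time': 0.0, 'joint_pos': array([-1.39262031,  0.43520868,  0.02495712,  1.57408556, -0.01159081,
        1.1340086 , -0.07509355]), 'dq': array([ 0.00121621,  0.00126627, -0.0003204 ,  0.00048248, -0.00138015,
        0.00042042, -0.00158583]), 'effort': array([ 7.39636052e-04, -6.67834067e+01,  9.85442586e-01, -3.14453924e+01,
       -6.04944653e-02,  4.25481470e-02,  1.78696855e-04]), 'eef_pos': array([0.17309927, 0.60003809, 0.23695813]), 'ee_rot': array([ 0.70070047, -0.09898616,  0.09893236, -0.69959487]), 'wrist_force': array([-0.0127952 ,  1.43039639, -0.01249039]), 'torque': array([-0.00787158,  0.00301894, -0.00900378]), 'finger_gap': 0.09176502894967087}
scene [[382.65358012   0.         253.26679105]
 [  0.         382.65358012 186.07971176]
 [  0.           0.           1.        ]] -0.1248942000558296 (array([1.20075675, 0.07409061, 1.14202258]), array([[-0.630147  , -0.04480771, -0.77536923]]))
top [[457.57185317   0.         256.25833591]
 [  0.         457.57185317 196.13343757]
 [  0.           0.           1.        ]] -0.12887243654261063 (array([0.2104613 , 0.01990392, 1.56339607]), array([[ 0.10703095, -0.00997245, -0.99424688]]))
```

View pics/top0.png

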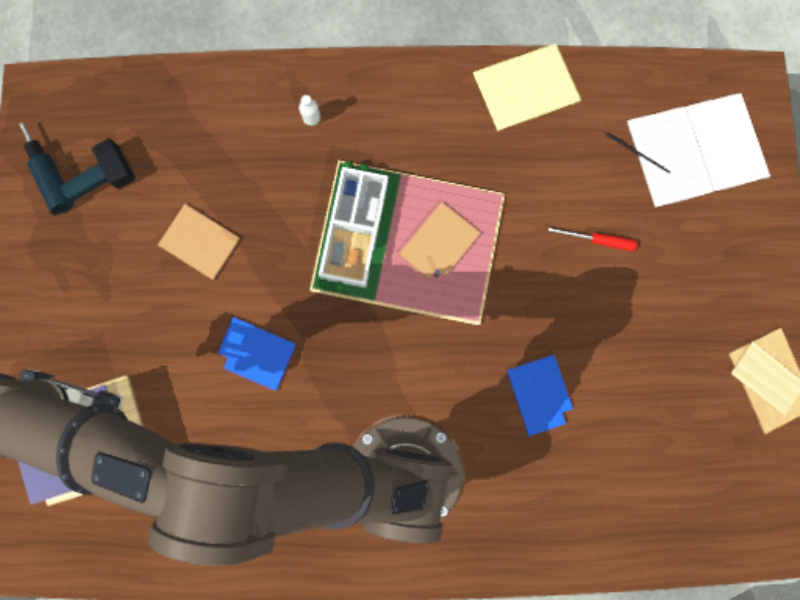

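View pics/scene0.png

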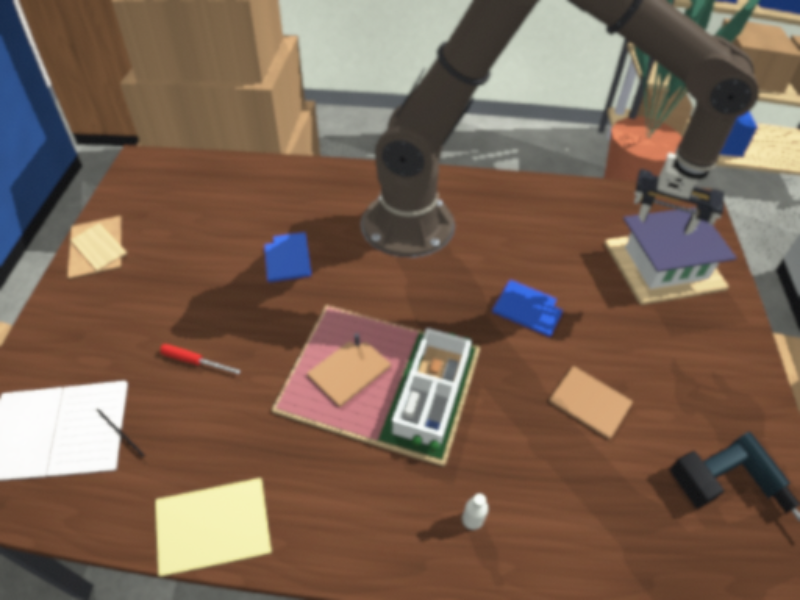

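The top view shows the slab centred near (440,240) with the post at (436,271). The pink yard lies to the right and the house to the left at (350,225). The plain panel is at (200,240) and the two blue look-alikes are at (255,352) and (540,395). Image up is world +x.

```bash
python3 - <<'E'
from h import *
c=np.load("top0.npy",allow_pickle=True).item(); im=c["img"]
hsv=cv2.cvtColor(im,cv2.COLOR_RGB2HSV)
for u,v in [(440,235),(425,255),(470,240),(410,200),(490,260),(430,300),(560,250),(420,150)]:
    print((u,v),hsv[int(v*.64),int(u*.64)])
roi=np.zeros(im.shape[:2],np.uint8); roi[100:210,195:330]=1
m=cv2.inRange(hsv,(8,70,90),(22,255,255))*roi
n,l,s,ce=cv2.connectedComponentsWithStats(m); k=l[int(240*.64),int(440*.64)]; 
sm=(l==k).astype(np.uint8); print("area",s[k])
p=cv2.findContours(sm,0,1)[0][0]; q=cv2.approxPolyDP(p,3,True)[:,0]; 
print(np.c_[q,onplane(c,q,.025)[:,:2].round(4)]); 
r=cv2.boxPoints(cv2.minAreaRect(p)); print("rect",onplane(c,r,.025)[:,:2])
pm=cv2.inRange(hsv,(160,40,60),(180,255,255))*roi
p=cv2.findContours(pm,0,1)[0]; p=max(p,key=cv2.contourArea); q=cv2.approxPolyDP(p,3,True)[:,0]
print("pink",np.c_[q,onplane(c,q,.015)[:,:2].round(4)])
for uv in [(340,160),(505,193),(480,324),(311,290)]: print(onplane(c,np.array(uv)*.64,.015)[0])
crop=cv2.resize(im[95:215,190:330],None,fx=5,fy=5,interpolation=cv2.INTER_CUBIC); cv2.imwrite("pics/crop.png",crop[:,:,::-1])
E
```

```text
(440, 235) [ 17 115 235]
(425, 255) [ 17 114 234]
(470, 240) [ 17 118 235]
(410, 200) [178  94 225]
(490, 260) [  5  89 221]
(430, 300) [178  89 157]
(560, 250) [ 10 154 134]
(420, 150) [ 11 153 132]
area [ 255  130   53   48 1367]
[[ 2.840e+02  1.300e+02  5.889e-01 -9.590e-02]
 [ 2.550e+02  1.620e+02  4.789e-01  5.900e-03]
 [ 2.730e+02  1.770e+02  4.262e-01 -5.420e-02]
 [ 2.790e+02  1.710e+02  4.465e-01 -7.510e-02]
 [ 2.850e+02  1.760e+02  4.290e-01 -9.510e-02]
 [ 3.070e+02  1.490e+02  5.211e-01 -1.731e-01]]
rect [[ 0.478564    0.00778312]
 [ 0.59614709 -0.09056025]
 [ 0.52238351 -0.17539368]
 [ 0.40607825 -0.07657831]]
pink [[ 2.570e+02  1.120e+02  6.570e-01 -4.400e-03]
 [ 2.410e+02  1.910e+02  3.815e-01  5.540e-02]
 [ 3.050e+02  2.040e+02  3.331e-01 -1.616e-01]
 [ 3.200e+02  1.250e+02  6.075e-01 -2.226e-01]]
[0.69418477 0.13247029 0.015     ]
[ 0.61269665 -0.234012    0.015     ]
[ 0.32149819 -0.16875432  0.015     ]
[0.40263433 0.19826635 0.015     ]
```

View pics/crop.png

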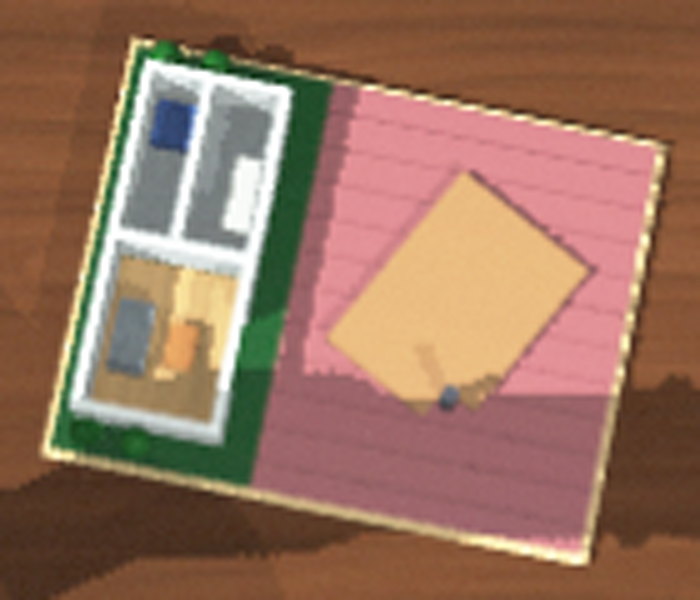

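```bash
cat >> h.py <<'E'
from scipy.spatial.transform import Rotation as Ro
post=np.array([.432,-.074]); AB=-.219
def slabpt(a,x,y,p=None):
    c,s=np.cos(a),np.sin(a); return (post if p is None else p)+np.array([c*x-s*y,s*x+c*y])/1000
def to(xy,z,ang):
    o=arm.get_obs(); R=Ro.from_quat(o["ee_rot"]).as_matrix()
    d=R.T@(np.r_[xy,z]-o["eef_pos"])*1000
    cur=np.arctan2(R[1,2],R[0,2]); yaw=-((np.degrees(ang-cur)+90)%180-90)
    print("move mm",d.round(1),"yaw deg",round(yaw,1),"| zaxis ang",round(cur,3),"force",o["wrist_force"].round(2),"t",round(o["time"],2))
E
python3 - <<'E'
from h import *
print(Ro.from_quat(arm.get_obs()["ee_rot"]).as_matrix().round(3))
to(slabpt(-.735,175,78),.15,-.735)
E
```

```text
[[ 0.961 -0.     0.277]
 [-0.277 -0.001  0.961]
 [ 0.    -1.    -0.001]]
move mm [ 627.1   87.9 -582.5] yaw deg -64.0 | zaxis ang 1.29 force [-0.41 -1.27 -0.42] t 0.1
```

>>> step_arm(motion=[627,0,-582,-64,627,0,-582,-64,627,0,-582,-64,627,0,-582,-64,627,0,-582,-64,627,0,-582,-64,627,0,-582,-64,627,0,-582,-64,627,0,-582,-64,627,0,-582,-64,627,0,-582,-64,627,0,-582,-64], fingers=0)

```text
time: 1.3
eef_pos: [0.4736, 0.1011, 0.2378]
ee_rot: [-0.646, -0.287, 0.287, 0.646]
wrist_force: [1.3, 1.1, 0.1]
finger_gap: 0.0021
```

```bash
python3 - <<'E'
from h import *
print(arm.get_obs()["joint_pos"].round(2),arm.get_obs()["finger_gap"]); to(slabpt(-.735,175,78),.15,-.735)
E
```

```text
[-0.42  0.2   0.12  1.91 -0.03  1.03  2.12] 0.002107858772713026
move mm [ -80.    87.8 -261.5] yaw deg 0.0 | zaxis ang 2.407 force [1.27 1.11 0.1 ] t 1.3
```

>>> step_arm(motion=[-80,40,-261,8,-80,40,-261,16,-80,40,-261,24,-80,40,-261,32,-80,40,-261,40,-80,40,-261,48,-80,40,-261,56,-80,40,-261,64,-80,40,-261,72,-80,40,-261,80,-80,40,-261,88,-80,40,-261,96])

```text
time: 2.5
eef_pos: [0.6129, -0.131, 0.1973]
ee_rot: [0.645, -0.29, 0.29, -0.645]
wrist_force: [0.4, -0.4, -0.6]
finger_gap: 0.0003
```

>>> step_arm(motion=[0,10,0,8,0,20,0,16,0,30,0,24,0,40,0,32,0,40,0,40,0,40,0,48,0,40,0,56,0,40,0,64,0,40,0,72,0,40,0,80,0,40,0,84,0,40,0,84])

```text
time: 3.7
eef_pos: [0.6129, -0.1309, 0.1572]
ee_rot: [-0.287, 0.646, -0.646, 0.286]
wrist_force: [-0.4, -0.5, 0.1]
finger_gap: 0.0006
```

```bash
python3 - <<'E'
from h import *
print(arm.get_obs()["joint_pos"].round(2)); to(slabpt(-.735,175,78),.15,-.735)
o=arm.get_obs(); c=arm.camera("wrist"); c["o"]=o; np.save("w1.npy",c,allow_pickle=True); cv2.imwrite("pics/w1.png",cv2.resize(c["img"][:,:,::-1],(800,600)))
E
```

```text
[-0.47  0.68  0.97  1.71 -0.62  1.09 -0.04]
move mm [1.2 7.2 2.6] yaw deg -0.0 | zaxis ang -0.735 force [-0.36 -0.54  0.06] t 3.7
```

View pics/w1.png

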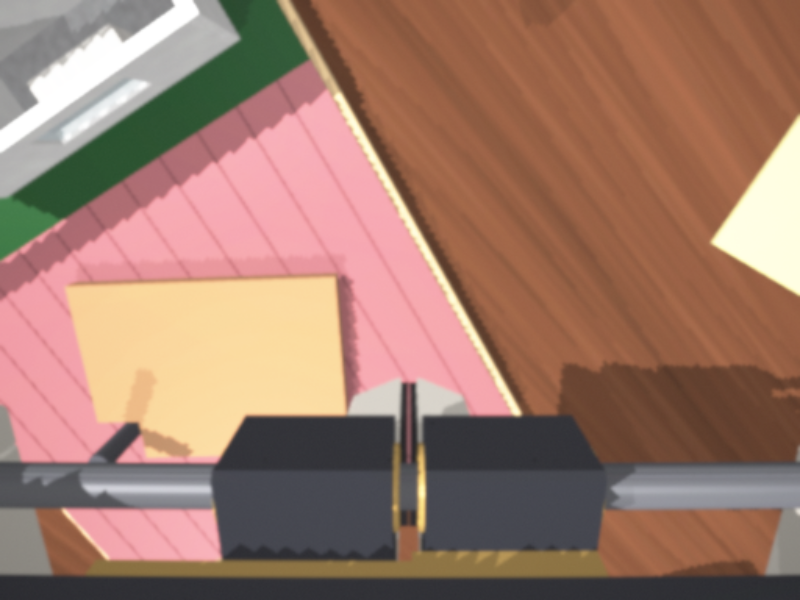

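The wrist view shows the slab's back edge running from (68,286) to (337,275). The short side to push runs down to (347,410), and the closed grey fingertips are at x 350–465, just outside it.

```bash
cat >> h.py <<'E'
def wplane(c,uv,z):
    o=c["o"]; T=np.eye(4); T[:3,:3]=Ro.from_quat(o["ee_rot"]).as_matrix(); T[:3,3]=o["eef_pos"]
    W=np.linalg.inv(T@c["mount"]); return onplane(dict(c,rvec=cv2.Rodrigues(W[:3,:3])[0],tvec=W[:3,3]),uv,z)
E
python3 - <<'E'
from h import *
c=np.load("w1.npy",allow_pickle=True).item()
P=wplane(c,np.array([(68,286),(337,275),(347,410)])*.64,.025)[:,:2]; print(P)
d=P[1]-P[0]; a=np.arctan2(d[1],d[0]); e=P[2]-P[1]; print("len",np.hypot(*d),"ang",a,np.arctan2(e[1],e[0])+np.pi/2)
print("org",slabpt(a,-131.5,-91.5,P[1]),slabpt(a,18.5,-91.5,P[0]))
Q=wplane(c,np.array([(345,105),(520,412)])*.64,.015)[:,:2]; d=Q[0]-Q[1]; print("board y-axis-90",np.arctan2(d[1],d[0])-np.pi/2)
E
```

```text
[[ 0.47980559  0.00197651]
 [ 0.59441689 -0.09348299]
 [ 0.54112838 -0.15607155]]
len 0.1491585319464638 ang -0.694481163363255 -0.7053119010198152
org [ 0.43481536 -0.07963202] [ 0.43546193 -0.08017055]
board y-axis-90 -0.21372793113079802
```

```bash
sed -i 's/post=np.array(.*; AB/post=np.array([.4345,-.078]); AB/' h.py; python3 - <<'E'
from h import *
to(slabpt(-.70,166,77),.029,-.70)
E
```

```text
move mm [ -2.5 128.3  -4.7] yaw deg -1.9 | zaxis ang -0.733 force [-0.18  0.29 -0.18] t 3.75
```

>>> step_arm(motion=[-2.5,0,-4.5,-2,-2.5,40,-4.5,-2,-2.5,70,-4.5,-2,-2.5,95,-4.5,-2,-2.5,110,-4.5,-2,-2.5,120,-4.5,-2,-2.5,124,-4.5,-2,-2.5,126,-4.5,-2,-2.5,127,-4.5,-2,-2.5,128,-4.5,-2,-2.5,128,-4.5,-2])

```text
time: 4.85
eef_pos: [0.6118, -0.1263, 0.0302]
ee_rot: [0.298, -0.641, 0.641, -0.299]
wrist_force: [-1.7, 0.2, 0.0]
finger_gap: 0.0005
```

```bash
python3 - <<'E'
from h import *
to(slabpt(-.70,150.5,77),.029,-.70)
o=arm.get_obs(); c=arm.camera("wrist"); c["o"]=o; np.save("w2.npy",c,allow_pickle=True); cv2.imwrite("pics/w2.png",cv2.resize(c["img"][:,:,::-1],(800,600)))
E
```

```text
move mm [  0.2   1.2 -16.3] yaw deg 0.0 | zaxis ang -0.7 force [-1.74  0.23  0.01] t 4.85
```

View pics/w2.png

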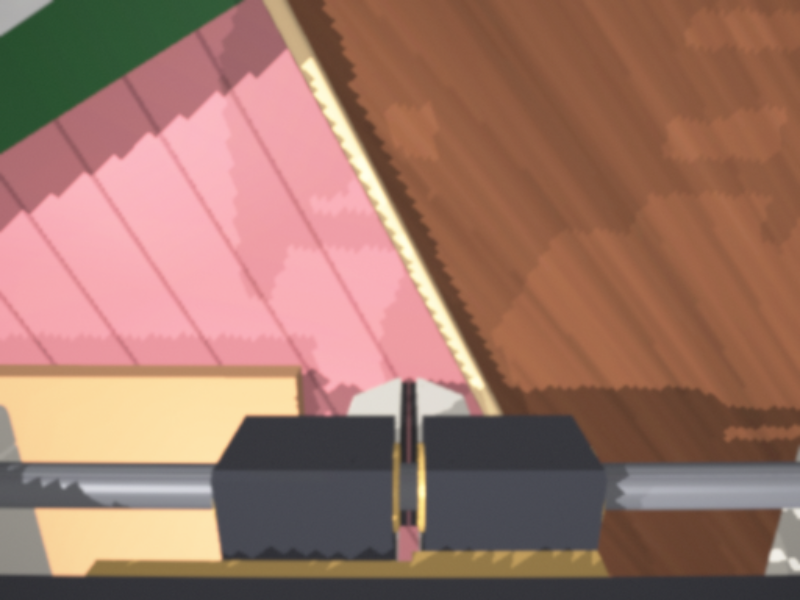

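```bash
cat >> h.py <<'E'
def arc(ths,x,ys):
    o=arm.get_obs(); R=Ro.from_quat(o["ee_rot"]).as_matrix(); cur=np.arctan2(R[1,2],R[0,2])
    for a,y in zip(ths,ys):
        d=R.T@(np.r_[slabpt(a,x,y),o["eef_pos"][2]]-o["eef_pos"])*1000
        print(d.round(1),round(-np.degrees(a-cur),1))
E
python3 - <<'E'
from h import *
t=np.linspace(-.7,-.46,7); arc(t,150,np.linspace(77,75,7))
E
```

```text
[  0.2  -0.  -16.7] 0.0
[ -5.4  -0.  -19.9] -2.3
[-10.9  -0.  -23.2] -4.6
[-16.2  -0.  -26.8] -6.9
[-21.4  -0.  -30.6] -9.1
[-26.4  -0.  -34.6] -11.4
[-31.3  -0.  -38.8] -13.7
```

>>> step_arm(motion=[0,0,-5,0,0,0,-10,0,0,0,-14,0,0,0,-16.5,0,-3,0,-18.5,-1,-5.5,0,-20,-2.5,-8,0,-21.5,-3.5,-11,0,-23,-4.5,-13.5,0,-25,-6,-16,0,-27,-7,-16,0,-27,-7])

```text
time: 6.0
eef_pos: [0.6013, -0.0963, 0.0298]
ee_rot: [0.337, -0.621, 0.621, -0.337]
wrist_force: [0.8, -0.1, 0.1]
finger_gap: 0.0004
```

```bash
python3 - <<'E'
from h import *
t=np.linspace(-.58,-.22,10); arc(t,150,np.linspace(76,73,10))
o=arm.get_obs(); c=arm.camera("wrist"); c["o"]=o; np.save("w3.npy",c,allow_pickle=True); cv2.imwrite("pics/w3.png",cv2.resize(c["img"][:,:,::-1],(800,600)))
E
```

```text
[0.2 0.  0.4] 0.2
[-5.5  0.  -2.7] -2.1
[-11.   0.  -6.] -4.4
[-16.3   0.   -9.6] -6.7
[-21.5   0.  -13.3] -8.9
[-26.6   0.  -17.2] -11.2
[-31.5   0.  -21.3] -13.5
[-36.2   0.  -25.6] -15.8
[-40.8   0.  -30.1] -18.1
[-45.1   0.  -34.7] -20.4
```

View pics/w3.png

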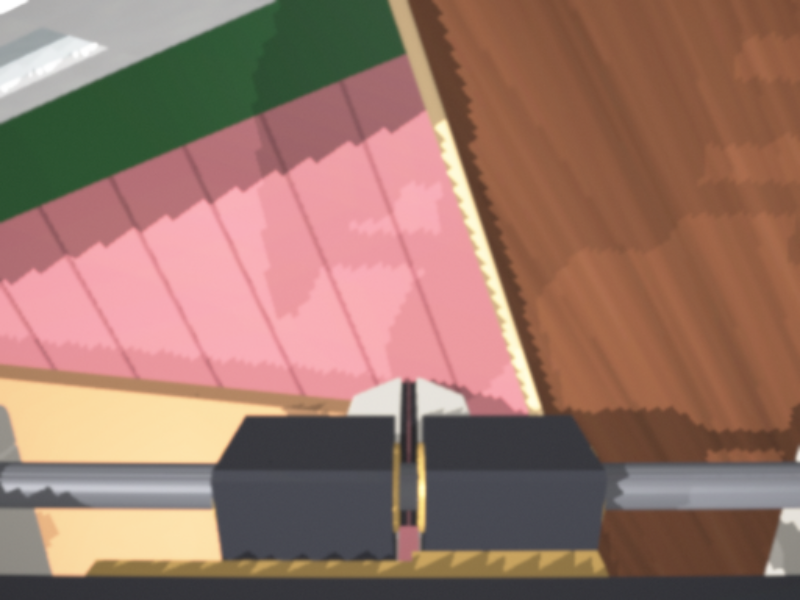

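The slab's back edge now slopes about 5° to the tool, from (0,370) to (350,405). The fingertip meets it at (350,405), so the finger is in contact but the slab lags. I'll push about 7 mm further in -x.

>>> step_arm(motion=[0,0,-2.5,0,0,0,-5,0,-1,0,-7.5,0,-5,0,-9.5,-2,-8,0,-11,-3.5,-11,0,-13,-4.5,-14,0,-15,-5.5,-16.5,0,-17,-6.5,-19,0,-19,-8,-21.5,0,-21,-9,-21.5,0,-21,-9])

```text
time: 7.15
eef_pos: [0.5985, -0.0673, 0.0311]
ee_rot: [0.383, -0.592, 0.595, -0.387]
wrist_force: [9.1, -0.2, 1.6]
finger_gap: 0.0005
```

```bash
python3 - <<'E'
from h import *
t=np.linspace(-.42,-.2,7); arc(t,142,np.linspace(74,72,7))
o=arm.get_obs(); c=arm.camera("wrist"); c["o"]=o; np.save("w4.npy",c,allow_pickle=True); w=cv2.resize(c["img"][:,:,::-1],(400,300))
t=arm.camera("top"); np.save("top4.npy",t,allow_pickle=True); w2=cv2.resize(t["img"][95:215,190:330,::-1],(400,343))
cv2.imwrite("pics/w4.png",np.hstack([w,w2[:300]]))
E
```

```text
[ 2.7 -0.  -3.4] 0.0
[-2.1 -0.  -6.2] -2.1
[-6.9 -0.  -9.1] -4.2
[-11.5  -0.1 -12.3] -6.3
[-16.   -0.1 -15.5] -8.4
[-20.3  -0.1 -18.9] -10.5
[-24.6  -0.1 -22.5] -12.6
```

View pics/w4.png

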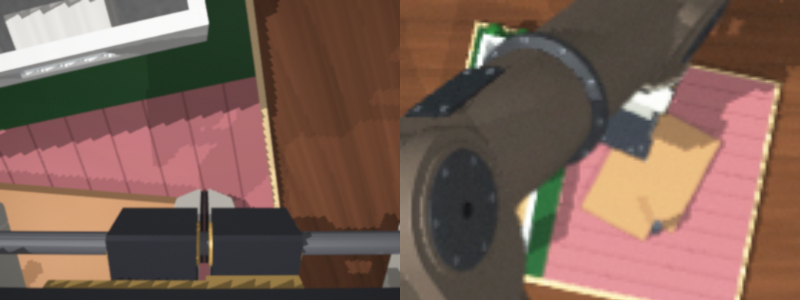

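```bash
python3 - <<'E'
from h import *
print(arm.get_obs()["wrist_force"])
for f in("w3.npy","w4.npy"):
    c=np.load(f,allow_pickle=True).item(); im=c["img"]; hsv=cv2.cvtColor(im,cv2.COLOR_RGB2HSV)
    m=cv2.inRange(hsv,(12,60,150),(22,255,255)); m[:200]=0; m[300:]=0; m[:,225:]=0
    pts=[]
    for u in range(10,190,4):
        v=np.nonzero(m[:,u])[0]
        if len(v): pts.append((u,v.min()))
    pts=np.array(pts); P=wplane(c,pts,.025)[:,:2]
    vx,vy,x0,y0=cv2.fitLine(P.astype(np.float32),cv2.DIST_HUBER,0,.001,.001).ravel()
    a=np.arctan(vy/vx); o=c["o"]; n=np.array([-np.sin(a),np.cos(a)])
    print(f,pts[::8].tolist(),"ang",a,"post to edge",(np.array([x0,y0])-post)@n,"tool rel edge y",91.5+1000*(o["eef_pos"][:2]-[x0,y0])@n, "tool x from post",1000*(o["eef_pos"][:2]-post)@[np.cos(a),np.sin(a)])
E
```

```text
[8.38174579 0.51913711 2.036017  ]
w3.npy [[10, 235], [42, 239], [74, 242], [106, 246], [138, 249], [170, 252]] ang -0.6901522 post to edge 0.09454983952423382 tool rel edge y 89.08172411988727 tool x from post 140.30054195675092
w4.npy [[10, 243], [42, 245], [74, 248], [106, 250], [138, 253], [170, 256]] ang -0.50879496 post to edge 0.09044922023480068 tool rel edge y 90.33096521818399 tool x from post 138.0224692619551
```

```bash
python3 - <<'E'
from h import *
arc([-.509,-.509,-.509],147,[90,81,72])
arc([-.509],140.5,[72])
t=np.linspace(-.509,-.35,5); arc(t,139.5,np.linspace(72,75,5))
E
```

```text
[0.1 0.1 9. ] 5.1
[9.1 0.  8.2] 5.1
[18.   0.   7.4] 5.1
[17.5 -0.   0.9] 5.1
[17.4 -0.  -0.1] 5.1
[10.9 -0.  -2.5] 2.8
[ 4.5 -0.  -5.2] 0.5
[-1.8 -0.  -8.2] -1.7
[ -7.9  -0.1 -11.5] -4.0
```

>>> step_arm(motion=[0,0,4,0,0,0,9,2,9,0,8,5,18,0,7.5,5,18,0,4,5,17.5,0,1,5,14,0,-1.5,4,11,0,-2.5,3,7.5,0,-4,1.5,4.5,0,-5.5,0.5,1.5,0,-7,-0.5,1.5,0,-7,-0.5])

```text
time: 8.45
eef_pos: [0.5888, -0.0652, 0.0301]
ee_rot: [0.387, -0.591, 0.591, -0.388]
wrist_force: [3.5, -2.0, 6.0]
finger_gap: 0.0003
```

```bash
cat >> h.py <<'E'
def edge(c):
    hsv=cv2.cvtColor(c["img"],cv2.COLOR_RGB2HSV)
    m=cv2.inRange(hsv,(12,60,150),(22,255,255)); m[:200]=0; m[300:]=0
    pts=[]
    for u in range(10,190,4):
        v=np.nonzero(m[:,u])[0]
        if len(v): pts.append((u,v.min()))
    pts=np.array(pts); P=wplane(c,pts,.025)[:,:2]
    vx,vy,x0,y0=cv2.fitLine(P.astype(np.float32),cv2.DIST_HUBER,0,.001,.001).ravel()
    a=np.arctan(vy/vx); o=c["o"]; n=np.array([-np.sin(a),np.cos(a)])
    print(pts[::11].tolist(),"ang",a,"post to edge",(np.array([x0,y0])-post)@n,"tool y",91.5+1000*(o["eef_pos"][:2]-[x0,y0])@n, "tool x",1000*(o["eef_pos"][:2]-post)@[np.cos(a),np.sin(a)])
E
python3 - <<'E'
from h import *
o=arm.get_obs(); print(o["wrist_force"],o["joint_pos"].round(2)); c=arm.camera("wrist"); c["o"]=o; np.save("w5.npy",c,allow_pickle=True); edge(c)
t=np.linspace(-.40,-.216,6); arc(t,139.5,np.linspace(74,78,6))
E
```

```text
[ 3.47089308 -1.9955403   5.98464066] [-0.47  0.75  0.76  1.9  -0.71  0.79  0.27]
[[10, 232], [54, 230], [98, 228], [142, 226], [186, 225]] ang -0.36230454 post to edge 0.09081031672676249 tool y 67.32398029144558 tool x 139.74276904784247
[-2.2  0.   2.4] -0.6
[-8.1  0.  -0.5] -2.7
[-13.8   0.   -3.7] -4.8
[-19.4   0.   -7.1] -6.9
[-24.9   0.  -10.7] -9.1
[-30.2   0.  -14.6] -11.2
```

```bash
python3 - <<'E'
from h import *
t=np.linspace(-.36,-.216,6); arc(t,139.5,np.linspace(67.3,70,6))
E
```

```text
[-1.   0.  -0.4] -2.9
[-5.4  0.  -2.7] -4.6
[-9.8  0.  -5. ] -6.2
[-14.1   0.   -7.6] -7.9
[-18.3   0.  -10.2] -9.5
[-22.4   0.  -13. ] -11.2
```

>>> step_arm(motion=[-1,-1,-0.5,-1,-3,-1,-1.5,-3,-5.5,-1,-2.5,-4.5,-7.5,-1,-4,-5.5,-10,-1,-5,-6,-12,-1,-6.5,-7,-14,-1,-7.5,-8,-16,-1,-9,-9,-18,-1,-10,-9.5,-18,-1,-10,-9.5])

```text
time: 9.5
eef_pos: [0.5858, -0.0448, 0.0306]
ee_rot: [-0.435, 0.558, -0.557, 0.435]
wrist_force: [1.3, -0.7, 2.6]
finger_gap: 0.0007
```

```bash
python3 - <<'E'
from h import *
o=arm.get_obs(); print(o["wrist_force"],o["eef_pos"]); c=arm.camera("wrist"); c["o"]=o; np.save("w6.npy",c,allow_pickle=True); edge(c); to(slabpt(-.216,139.5,70),.031,-.216)
E
```

```text
[ 1.31728865 -0.70945615  2.59516005] [ 0.58580611 -0.04479165  0.03058273]
[[10, 225], [54, 224], [98, 224], [142, 223], [186, 223]] ang -0.23154102 post to edge 0.09068897117036258 tool y 67.8545600781126 tool x 139.64777211296803
move mm [-5.1 -0.4 -1.3] yaw deg -1.7 | zaxis ang -0.246 force [ 0.36 -0.09  2.86] t 9.55
```

Slab angle is now -0.232, against -0.216 for the board. I'll back off and lift.

>>> step_arm(motion=[0,0,3,0,0,0,8,0,0,0,14,0,0,0,18,0,0,-20,18,0,0,-60,18,0,0,-100,18,0,0,-140,18,0,0,-180,18,0,0,-200,18,0,0,-200,18,0])

```text
time: 10.65
eef_pos: [0.6055, -0.0504, 0.234]
ee_rot: [0.433, -0.556, 0.559, -0.436]
wrist_force: [-0.5, 0.0, 0.1]
finger_gap: 0.0004
```

```bash
python3 - <<'E'
from h import *
o=arm.get_obs(); print(o["wrist_force"],o["eef_pos"]); c=arm.camera("wrist"); c["o"]=o; np.save("w7.npy",c,allow_pickle=True)
w=cv2.resize(c["img"][:,:,::-1],(400,300)); s=arm.camera("scene")["img"][170:330,150:363,::-1]
cv2.imwrite("pics/w7.png",np.hstack([w,cv2.resize(s,(400,300))]))
E
```

```text
[-0.49338122  0.00348233  0.11268891] [ 0.60553698 -0.05035963  0.23399047]
```

View pics/w7.png

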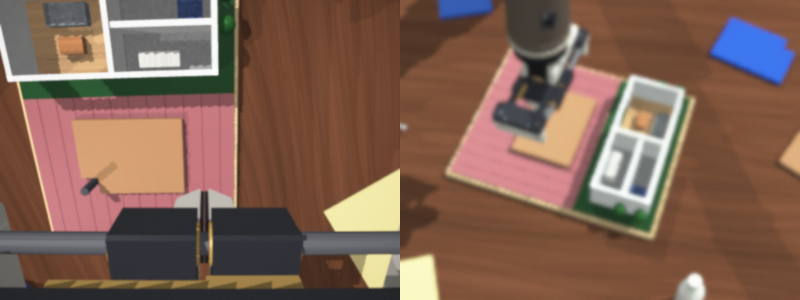

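The slab looks square to the house, and the post sits in the notch at (88,187). Now a numerical check.

```bash
python3 - <<'E'
from h import *
c=np.load("w7.npy",allow_pickle=True).item(); hsv=cv2.cvtColor(c["img"],cv2.COLOR_RGB2HSV)
m=cv2.inRange(hsv,(9,80,150),(22,255,255)); l=cv2.connectedComponents(m)[1]; m=(l==l[190,180]).astype(np.uint8)
q=cv2.approxPolyDP(cv2.findContours(m,0,1)[0][0],3,True)[:,0]; P=wplane(c,q,.025)[:,:2]; print(np.c_[q,P.round(4)])
A=P[np.argmin(q[:,1]-q[:,0])]; B=P[np.argmin(q.sum(1))]; C=P[np.argmax(q.sum(1))]
a=np.arctan2(*(A-B)[::-1]); b=np.arctan2(*(A-C)[::-1])-np.pi/2; print("angles",a,b,"org",slabpt(a,-131.5,-91.5,A),slabpt(a,18.5,-91.5,B))
Q=wplane(c,np.array([(12,80),(215,73)])*1.28,.07)[:,:2]; print("house",np.arctan2(*(Q[1]-Q[0])[::-1]))
print("post px top at .06 / base .025",wplane(c,np.array([(86,188)])*1.28,.06),post)
E
```

```text
[[ 2.320e+02  1.520e+02  5.819e-01 -2.060e-02]
 [ 9.200e+01  1.540e+02  4.369e-01  1.400e-02]
 [ 1.040e+02  2.260e+02  4.178e-01 -6.630e-02]
 [ 1.250e+02  2.270e+02  4.406e-01 -7.330e-02]
 [ 1.410e+02  2.470e+02  4.495e-01 -1.014e-01]
 [ 2.340e+02  2.460e+02  5.547e-01 -1.266e-01]]
angles -0.2343024502213587 -0.2516598143545892 org [ 0.43277706 -0.07911083] [ 0.43362939 -0.07931427]
house -0.2172171540527121
post px top at .06 / base .025 [[ 0.43800058 -0.07362054  0.06      ]] [ 0.4345 -0.078 ]
```

```bash
python3 -c "
from workcell import arm
print(arm.sign_off(), arm.get_obs()['time'])"
```

```text
the job is handed in; nothing more can be done
the job is handed in; nothing more can be done
```

The slab is turned and the job is handed in, at about 11 s of arm time. With the gripper closed, I pushed the slab's short side near the corner opposite the notch, then backed off and lifted clear.

- **Angle:** the slab lies 1–2° off the house. It measured -0.234 rad along its long edge and -0.252 along its short edge, against -0.217 for the house.
- **Notch on post:** the slab's origin came out within 2 mm of the post position I had worked out from the seated slab before pushing. Picking the post's top directly in the last picture put it about 7–8 mm from that origin. That was a rough pick, and still inside the 15 mm limit.
- **Flatness and contact:** the slab looked flat in the last picture. The wrist force was back near zero with the arm lifted to 0.23 m.
- **Went wrong on the way:** the first push started too close to the corner and began to jam, at about 9 N. I backed off, moved to about y = 70 mm along the side, and finished from there. That restart showed a brief upward force of 6 N on the tool, so I raised it by 1 mm.
- **Not measured:** I did not check the plain panel's position again at the end; the arm only passed well above the table on its way to the baseboard. I have no reading of slab tilt beyond the picture.

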